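# Cap a washed filter bowl with its twin, rim on rim

### The job

Close the filter bowl that stands mouth-up in the holder so that no grit falls in: first push the holder's sprung keeper back off the bowl's mouth and sideways into its notch, so that it stays back by itself. Then take the other closed-ended bowl (not the open-ended sleeve) off the sloping draining rack and lower it gently, mouth-down, until you feel its rim rest evenly on the lower bowl's rim before you let go. Leave the two bowls standing straight, rim on rim, in the holder, with the keeper still in its notch and the sleeve and the other things where they are.

Things in the scene. Friction and masses are not known exactly. Their poses are not given: they have to be found in the camera images.
- bowl_centre (a point): Upper filter bowl: plain aluminium cup, closed at one end, at the start mouth-down on the sloping rack on one of its two places (which one varies; the sleeve is on the other). 64 mm high, 58 mm outside diameter, with a flange 66 mm in diameter and 6.5 mm high round the mouth; 0.13 to 0.23 kg. This point is on its axis, 32 mm from the mouth; z points along the axis from the mouth to the closed end (on the rack z leans 0.55 rad from vertical, toward the rack's low edge).
- bowl_mouth (a point): Centre of the upper bowl's mouth, in the plane of its rim; same axes as bowl_centre.
- bowl: The upper bowl as a whole; origin at the centre of its mouth, z toward its closed end.
- sleeve: Open-ended sleeve: same aluminium, outside shape and size as the bowls but open at both ends (one sees through it). Origin at the centre of its flanged end, which rests on the rack; z along its axis away from the flange. Stays on the rack.
- lower_bowl: Lower filter bowl, same shape and size, loose, standing mouth-up between four 16 mm high pins of the holder (1.5 mm play). Origin at the centre of its closed underside, z up to its mouth.
- lower_mouth (a point): Centre of the lower bowl's mouth in the plane of its rim, 64 mm above its underside, 72 mm above the worktop.
- nest (a point): Point on the holder's base plate (8 mm thick), midway between the four pins, where the lower bowl stands. x points along the holder toward the keeper's housing, z up.
- rack: Draining rack, fixed: steel sheet sloping 0.55 rad (31.5 degrees), 120 x 235 mm, low edge with an 8 mm lip at its own -x side, which faces the middle of the worktop (roughly to the robot's right), two places 110 mm apart along its y, one nearer the robot, one farther. Origin on the worktop below the middle between the places; the sheet is 50 mm above it there.
- holder: Holder, fixed: grey base plate 205 x 130 x 8 mm with the four pins and, on its +x side, a housing 77 mm long and 70 mm wide, 92 mm high, whose steel top plate has an L-shaped slot. Origin on the worktop below the nest; x from the nest to the housing, y along the slot's side branch (to the left when one looks along x).
- knob (a point): Centre of the keeper's upright black knob, 18 mm in diameter, 29 mm tall, at 118 mm above the worktop (the knob's underside is 12 mm above the housing's top plate). Axes as the holder.
- keeper (a joint): Travel of the keeper in the holder's +x direction, m: 0 = forward (its flat tongue, 16 mm wide, 2 to 8 mm above the lower rim, reaches 21 mm over the rim edge), at most 0.036. A spring drives it forward with 3.6 N at 0, rising to 8 N. It snaps back when let go unless the knob is in the notch, where it stays at 0.030.
- catch (a joint): Sideways travel of the knob in the slot, m, in the holder's +y direction: 0 = in line, 0.016 = fully in the notch. Light friction, no spring. It can move only while the keeper is 0.030 or further back, where the side branch of the slot (the notch) begins.
- block: Bystander, loose: small brass block with two holes, 32 x 75 x 25 mm, near the left front corner of the tool tin. Origin under its centre.
- angle: Bystander, loose: rusty angle-iron offcut, 45 x 50 x 50 mm, behind the red tool tin. Origin under its centre.
Not all that is in view belongs to the job. Leave any blue look-alike of the lower_bowl alone.

How it is judged:
By the outcome, as a careful person would: the job done as asked, in the order asked, and still so for the second after the job is handed in, with the robot touching nothing.
It also fails if it takes over 53 s, if anything falls off the work surface, if the arm or the gripper's body presses on something with over 40 N, if the wrist force passes 120 N, or if a joint passes its speed limit or range.

### The arm

A 6-joint arm with a two-finger parallel gripper is mounted at the origin on a cart in front of the work surface, level with it; the furniture and walls round the work are solid. World frame = base frame: x ahead of the robot, y to its left, z up, the work surface at z = 0. Lengths are in m, angles in rad, forces in N, time in s.
With the tool pointing down it reaches from about 0.375 to 0.9 m from the base axis. Payload 3.1 kg.
Tool frame: the origin (TCP) lies where the fingers leave the gripper's body, on its centre line; the fingertips stand manip.tip_reach ahead of it and the grasp point (between the pads) lies 54 mm ahead of it (manip.tip_reach is the distance from the TCP to the fingertips, in m); z points along the fingers, y is the direction in which the jaws open and shut (so a half turn about z gives the same grasp; the last joint's range is limited). The gripper opens to 85 mm and grips with 20 to 120 N. Pads are 22 mm wide; open, the fingers measure 114 mm over their backs; the gripper's body (76 mm by 85 mm) begins 54 mm behind the grasp point. The pads swing forward as they close: fully open they stand 13 mm farther back than shut.
Start: joints at [-1.371, 0.527, 1.433, -0, 1.181, -0.178], TCP at [0.231, -0.581, 0.304] pointing down, gripper open.
Joint ranges: [-3.08, 3.08], [-0.75, 2.2], [0.22, 2.44], [-1.43, 4.57], [0, 2.65], [-2.85, 2.85]. Speed limits (rad/s): [2.79, 2.79, 3.14, 3.14, 3.14, 3.14].

### API

Orientations are given as a unit quaternion [x, y, z, w].
In Python, from station import manip, cams, order gives the robot as it stands. The module is installed in compiled form; this text tells all that it offers.
- The arm moves only by the tool drive_tool, never from a script. Its arguments are lists of equal length, an entry for each row: "linear": the shift along the tool's x, y, z in mm, a list of three; "rot": the turn, a rotation vector about the tool's x, y, z in degrees, a list of three; "hand": the finger opening in mm, from 0 to 85.4. A call has 1 to 20 rows; each row shifts and turns the pose as measured when the row begins, along the tool's axes as they then stand; what a row does not reach is not made up. A row lasts 1/12 s, in which the tool goes at most 41.7 mm and 7.16 degrees, less where a joint would pass 70% of its speed; a pose out of reach is approached as far as the arm can. A call with a gripper value outside its range is refused whole. The fingers move at their own pace and stop on an object; "force" is the grip in N (left out, the last holds). Time passes only in rows, so rows that do not move let the fingers close. It gives the time, the measured TCP pose, the force and the opening at its end, in the units of the state.
- manip.sense(): the state, without advancing time (a new reading comes with each control period).
- cams.snapshot(name): name is "scene" or "top" or "wrist"; returns the picture (480x640x3 uint8, red, green, blue); there is no depth.
- cams.camera_model(name): a dict with "vfov" (degrees; the focal length in pixels is half the picture's height over the tangent of half this angle, whatever the lens; pixels are square), "cx", "cy" (the principal point, pixels), "rvec" (rotation vector, rad) and "tvec" (3), from world to camera coordinates, as OpenCV has them. Camera axes: x right, y down, z forward; pixel columns grow to the right and rows downward; lengths in m; the calibration is good to about 2 mm. A picture is of the moment at which its call begins: read the wrist's pose just before it. camera_model takes no time and is no camera call; for the wrist camera it gives the pose at the moment of the call.
- order.sign_off(): hands the job in, once; it reports no verdict.
Trained networks look in the newest picture that a camera, given by its name, has taken for a name from the list of things; names that differ only in an ending like _2 or _b are one class to them, and where a whole thing is asked for, a point or a joint stands for the part that bears it (a point fixed in the world has none). Each returns a list of dicts, best first, with "score" (0 to 1); they miss things now and then, are a little off and sometimes report something else, mostly with a low value. They report only what shows in the picture. A call takes as long as a camera call. They do not tell look-alikes from the thing itself.
- cams.regions_of(label, camera): "pixels" (480x640 bool, what is visible of it) and "rect" ([left, top, right, bottom] in pixels, round what is visible of it).
- cams.spot_point(label, camera): "at" ([column, row] in pixels: a listed point, or the origin of a listed thing).
The state is a dict: "t": time; "q": joint angles; "qd": joint speeds; "tau": joint torques, N m; "tcp_pos": TCP position; "tool_rot": TCP orientation; "force": force on the tool from outside, world axes, zero at the start; "ft_torque": the same for the moment, N m; "finger_gap": opening from 0.0 (shut) to 1.0 (fully open).
Only numpy, scipy, OpenCV 4.12 (cv2) and the standard library are available. Lean on these libraries where they do the work, as an engineer would, in place of code of your own. Each camera call takes 0.05 s, during which the arm holds its last target. There are 200 camera calls.

## Working session

There is one attempt and no reset: what is moved stays moved. The work goes in short steps, Python scripts to look and compute and a tool call to move; the robot and the scene stay as the last step left them, time stands still between calls to the robot, and variables do not carry over. Pictures are saved under pics/ and viewed, about 8 in all and at most 12, crops included, and the job is handed in when it is done.

Besides the shell and the picture viewer there is one more tool, called by a JSON object that holds its "fn" and its "kwargs", one argument or row to a line. drive_tool: Moves the arm, as the interface text tells. Its arguments: {"type":"object","properties":{"linear":{"type":"array","items":{"type":"array","items":{"type":"number"}}},"rot":{"type":"array","items":{"type":"array","items":{"type":"number"}}},"hand":{"type":"array","items":{"type":"number"}},"force":{"type":"number"}},"required":["linear","rot","hand"]}

```bash
mkdir -p pics
cat > h.py <<'E'
import numpy as np, cv2
from scipy.spatial.transform import Rotation as R
from station import manip, cams, order
def cam(n):
    m=cams.camera_model(n); f=240/np.tan(np.radians(m['vfov'])/2)
    K=np.array([[f,0,m['cx']],[0,f,m['cy']],[0,0,1.]])
    return K,R.from_rotvec(m['rvec']).as_matrix(),np.array(m['tvec'],float)
def ray(n,uv):
    K,Rm,t=cam(n); return -Rm.T@t, Rm.T@np.linalg.inv(K)@np.array([uv[0],uv[1],1.])
def atz(n,uv,z):
    o,d=ray(n,uv); return o+d*(z-o[2])/d[2]
def tri(obs):
    A=np.zeros((3,3));b=np.zeros(3);L=[]
    for n,uv in obs:
        o,d=ray(n,uv); d=d/np.linalg.norm(d);P=np.eye(3)-np.outer(d,d);A+=P;b+=P@o;L.append((o,P))
    x=np.linalg.solve(A,b); return x,[round(1000*np.linalg.norm(P@(x-o)),1) for o,P in L]
def proj(n,X):
    K,Rm,t=cam(n); p=K@(Rm@np.array(X)+t); return p[:2]/p[2]
E
python3 - <<'E'
from h import *
print(manip.sense(), manip.tip_reach)
ims=[]
for n in ('scene','top','wrist'):
    im=cams.snapshot(n); cv2.imwrite(f'pics/{n}0.png',im[:,:,::-1]); ims.append(im)
    K,Rm,t=cam(n); print(n,K[0,0],K[:2,2],-Rm.T@t, Rm[2])
    for l in ('bowl_centre','bowl_mouth','sleeve','lower_mouth','lower_bowl','nest','knob','rack','holder','block','angle'):
        print(l,[(np.round(d['at'],1).tolist(),round(float(d['score']),2)) for d in cams.spot_point(l,n)[:3]])
E
```

```text
{'t': 0.0, 'q': array([-1.37049149e+00,  5.28467254e-01,  1.43390959e+00,  7.68587334e-06,
        1.18138562e+00, -1.78488980e-01]), 'qd': array([-0.00016435, -0.00237018,  0.00081431,  0.00124648, -0.00010644,
       -0.00138941]), 'tau': array([ 5.34451756e-04, -4.42353487e+01, -1.78022182e+01, -6.75442652e-05,
        8.35040380e-03,  1.17268648e-07]), 'tcp_pos': array([ 0.23104696, -0.58012222,  0.30293046]), 'tool_rot': array([ 9.82117654e-01,  1.88265072e-01, -8.28041498e-06, -1.08488079e-03]), 'force': array([-0.64681706,  0.82229323,  0.33322133]), 'ft_torque': array([ 0.02749782, -0.0431836 , -0.03167264]), 'finger_gap': 1.002161671112013} 0.0726
scene 599.6297615556181 [309.19089657 235.47480932] [-0.34357431  0.58595779  0.84712327] [ 0.66938912 -0.4547388  -0.58747837]
bowl_centre [([198.0, 256.0], 0.6)]
bowl_mouth [([189.7, 264.4], 0.97), ([265.7, 324.3], 0.21)]
sleeve [([189.7, 295.8], 0.85)]
lower_mouth [([439.0, 210.5], 0.51)]
lower_bowl [([187.7, 267.5], 0.74), ([438.4, 235.1], 0.54)]
nest [([187.5, 298.1], 0.53)]
knob [([436.9, 210.0], 0.54)]
rack [([193.4, 301.9],
[... 300 characters left out ...]
([204.4, 168.3], 0.85), ([313.1, 167.8], 0.49), ([473.8, 256.0], 0.42)]
sleeve []
lower_mouth [([454.3, 327.3], 0.83), ([483.8, 259.1], 0.61)]
lower_bowl [([449.2, 323.9], 0.96), ([472.7, 260.9], 0.62)]
nest [([474.1, 257.7], 0.91)]
knob [([501.7, 214.2], 0.47)]
rack [([198.9, 191.8], 0.67), ([180.2, 213.8], 0.57)]
holder [([468.8, 257.4], 0.65)]
block [([239.1, 265.7], 0.57), ([473.1, 259.4], 0.24)]
angle [([314.8, 168.7], 0.93)]
wrist 354.645445127158 [316.38391262 238.90054281] [ 0.29956341 -0.55319515  0.37388395] [-0.26565417 -0.10506397 -0.95832637]
bowl_centre []
bowl_mouth []
sleeve []
lower_mouth []
lower_bowl [([28.7, 5.1], 0.71)]
nest []
knob []
rack []
holder []
block []
angle []
```

View pics/scene0.png

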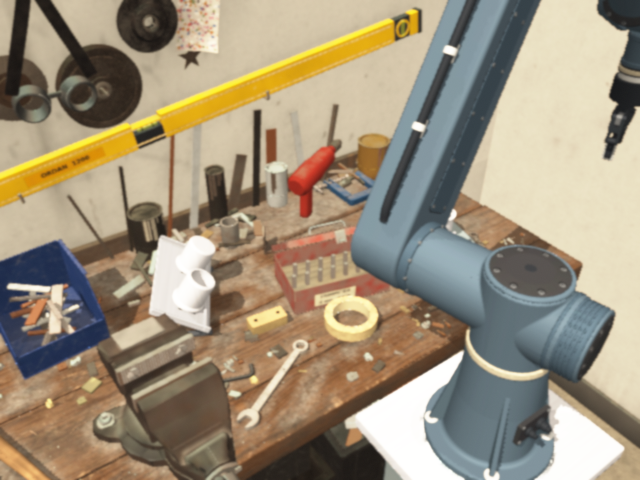

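View pics/top0.png

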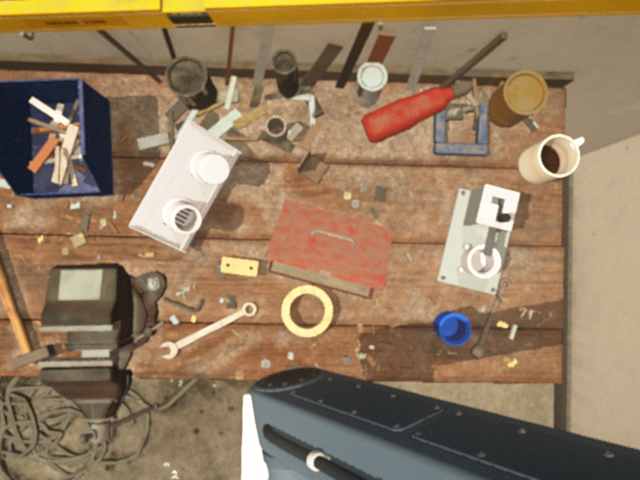

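The top view shows the rack at (185,185), with a closed-end cup at (210,167) and an open one at (182,217). The holder is at (478,240), with the lower bowl at (483,262), the knob near (503,213) and the blue look-alike at (453,328). The candidates for the bowl are (210,167) and (182,217). I'll enlarge both areas to confirm.

Run:
```python
import cv2,numpy as np
t=cv2.imread('pics/top0.png')
a=cv2.resize(t[115:260,120:250],(390,435),interpolation=3)
b=cv2.resize(t[175:300,430:530],(400,500),interpolation=3)
o=np.zeros((500,800,3),np.uint8);o[:435,:390]=a;o[:500,400:]=b
cv2.imwrite('pics/c1.png',o)
from h import *
for uv in [(127,216+15),(133,227),(182,250),(239,152),(189,121)]: print(uv,atz('top',uv,0.03))
for uv in ((438,281),(496,294),(461,187),(518,196)): print('holder',uv,atz('top',uv,0.008))
print('lm',atz('top',(484,261),0.072),'knob',atz('top',(504,213),0.118))
for l in ('bowl','sleeve','lower_bowl','keeper'):
    print(l,[(d['rect'],round(float(d['score']),2),int(d['pixels'].sum())) for d in cams.regions_of(l,'top')[:3]])
```

```text
(127, 231) [0.48635455 0.39759892 0.03      ]
(133, 227) [0.49474464 0.38582237 0.03      ]
(182, 250) [0.45020884 0.28601776 0.03      ]
(239, 152) [0.65344935 0.17579756 0.03      ]
(189, 121) [0.71430743 0.27911521 0.03      ]
holder (438, 281) [ 0.39629261 -0.2453114   0.008     ]
holder (496, 294) [ 0.37120101 -0.36952078  0.008     ]
holder (461, 187) [ 0.59656395 -0.29131916  0.008     ]
holder (518, 196) [ 0.58045254 -0.41413418  0.008     ]
lm [ 0.44100538 -0.31901182  0.072     ] knob [ 0.53264543 -0.33873418  0.118     ]
bowl [([192.3, 150.7, 231.3, 185.8], 0.67, 1068)]
sleeve [([162.6, 201.1, 203.0, 235.7], 0.81, 775)]
lower_bowl [([435.6, 312.2, 471.8, 351.1], 0.73, 998), ([459.3, 244.6, 500.7, 277.0], 0.67, 959)]
keeper [([483.4, 213.1, 509.2, 257.1], 0.58, 364), ([160.0, 198.8, 202.3, 232.8], 0.42, 857)]
```

View pics/c1.png

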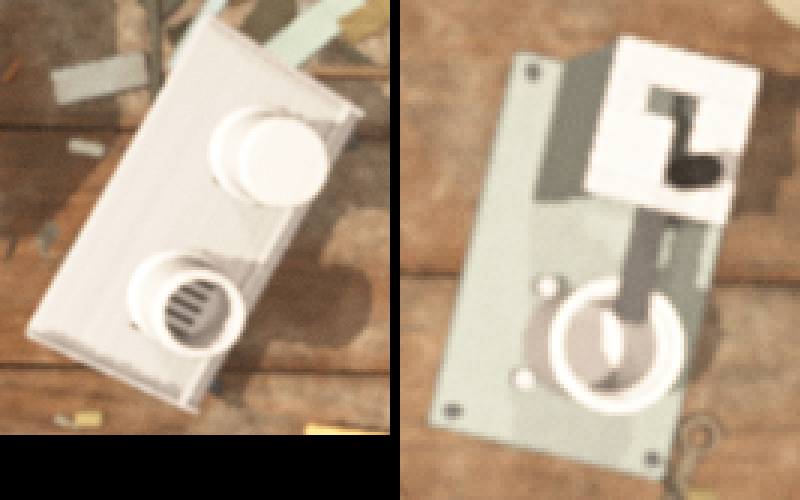

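The crop confirms the identities. The cup at top (214,169) has a closed white end, so it is the bowl. The one at (182,217) shows the slots of the rack through it, so it is the sleeve. The lower bowl is at (484,261), with the knob at (503,217), and the slot's side branch runs to the left (+y). I'll move over the holder now.

{"fn": "drive_tool", "kwargs": {
  "linear": [
    [33, -14, 0],
    [33, -14, 0],
    [33, -14, 0],
    [33, -14, 0],
    [33, -14, 0],
    [33, -14, 0],
    [33, -14, 0],
    [33, -14, 0],
    [33, -14, 0],
    [33, -14, 0],
    [0, 0, 0],
    [0, 0, 0],
    [0, 0, 0],
    [0, 0, 0],
    [0, 0, 0],
    [0, 0, 0],
    [0, 0, 0],
    [0, 0, 0],
    [0, 0, 0],
    [0, 0, 0]
  ],
  "rot": [
    [0, 0, 0],
    [0, 0, 0],
    [0, 0, 0],
    [0, 0, 0],
    [0, 0, 0],
    [0, 0, 0],
    [0, 0, 0],
    [0, 0, 0],
    [0, 0, 0],
    [0, 0, 0],
    [0, 0, -7],
    [0, 0, -7],
    [0, 0, -7],
    [0, 0, -7],
    [0, 0, -7],
    [0, 0, -7],
    [0, 0, -7],
    [0, 0, -7],
    [0, 0, 0],
    [0, 0, 0]
  ],
  "hand": [85, 85, 85, 85, 85, 85, 85, 85, 85, 85, 85, 85, 85, 85, 85, 85, 85, 85, 85, 85]
}}

```text
t: 3.67
tcp_pos: [0.4995, -0.3183, 0.3036]
tool_rot: [0.776, 0.631, -0.001, 0.004]
force: [-0.4, 0.2, 0.0]
finger_gap: 0.996
```

Run:
```python
from h import *
s=manip.sense();Rt=R.from_quat(s['tool_rot']).as_matrix();print(s['t'],s['tcp_pos'],Rt,s['q'],s['force'])
for n in('wrist','top','scene'):
    im=cams.snapshot(n);cv2.imwrite(f'pics/{n}1.png',im[:,:,::-1])
    for l in ('knob','lower_mouth','nest','bowl_centre','bowl_mouth','sleeve'):
        print(n,l,[(np.round(d['at'],1).tolist(),round(float(d['score']),2)) for d in cams.spot_point(l,n)[:2]])
K,Rm,t=cam('wrist');print(-Rm.T@t)
```

```text
3.6667 [ 0.49951461 -0.31829264  0.30357495] [[ 0.20320456  0.97912815  0.00399778]
 [ 0.97911499 -0.2031715  -0.00742796]
 [-0.00646069  0.00542368 -0.99996442]] [-0.75481631  0.48141277  1.52165706 -0.00295303  1.13052312 -0.54895199] [-0.44532408  0.21241939  0.04462902]
wrist knob [([349.3, 248.4], 0.78), ([247.9, 233.3], 0.24)]
wrist lower_mouth [([82.3, 204.6], 0.77), ([248.2, 233.8], 0.64)]
wrist nest []
wrist bowl_centre []
wrist bowl_mouth []
wrist sleeve []
top knob [([501.4, 216.4], 0.6)]
top lower_mouth [([454.2, 329.8], 0.71), ([483.8, 258.5], 0.6)]
top nest [([474.7, 261.1], 0.76)]
top bowl_centre [([209.5, 165.3], 0.67)]
top bowl_mouth [([204.8, 167.4], 0.89)]
top sleeve [([178.7, 212.0], 0.57), ([472.7, 261.8], 0.4)]
scene knob [([426.3, 181.6], 0.63), ([437.9, 236.3], 0.63)]
scene lower_mouth [([438.1, 212.6], 0.76)]
scene nest [([440.4, 234.2], 0.79)]
scene bowl_centre [([196.6, 258.1], 0.84)]
scene bowl_mouth [([188.4, 267.2], 0.71)]
scene sleeve [([190.5, 301.1], 0.92)]
[ 0.51480353 -0.24612154  0.37304008]
```

View pics/wrist1.png

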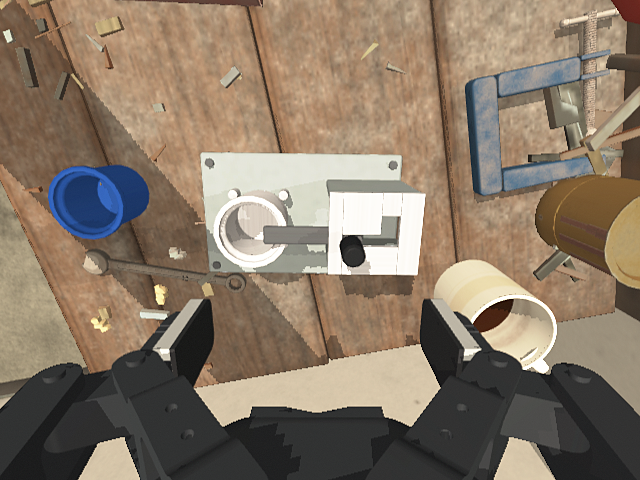

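The wrist view shows the lower bowl's mouth around (251,230), the knob at about (350,248), the notch to the upper right of the slot, and the holder plate's corners at (202,153), (401,155) and (211,272).

Run:
```python
from h import *
print('knob',atz('wrist',(349.5,248.4),.118), atz('top',(501.6,215.5),.118), 'tri',tri([('wrist',(349.5,248.4)),('top',(501.6,215.5)),('scene',(426.3,181.6))]))
print('mouth',atz('wrist',(251,229.5),.072),atz('top',(484.2,261.2),.072),'tri',tri([('wrist',(251,229.5)),('top',(484.2,261.2)),('scene',(438.1,212.6))]))
P=[atz('wrist',u,.008) for u in((202,153),(401,155),(211,273))]+[atz('top',u,.008) for u in((437.5,281.25),(458.75,188),(496,295))]
for p in P: print(p)
print('yaw',np.arctan2(*(P[1]-P[0])[[1,0]]),np.arctan2(*(P[4]-P[3])[[1,0]]))
print('housing',[atz('wrist',u,.092) for u in((329,192),(424,192),(418,275),(329,273))])
# rack: model fit
rp=[((241,151.7),.023),((185,251.7),.023),((188.3,120),.081),((129.3,226.7),.081)]
for u,z in rp: print('rack',atz('top',u,z))
print('bowl tri',tri([('top',(210.3,166.7)),('scene',(197.3,257))]),tri([('top',(204.6,167.9)),('scene',(189,265.8))]))
print('sleeve',tri([('top',(178.7,212)),('scene',(190,298.5))]))
```

```text
knob [ 0.52343448 -0.33474819  0.118     ] [ 0.52781348 -0.3342158   0.118     ] tri (array([ 0.52543646, -0.34129629,  0.10377745]), [np.float64(2.1), np.float64(3.9), np.float64(3.5)])
mouth [ 0.44315026 -0.31600896  0.072     ] [ 0.44061783 -0.31941754  0.072     ] tri (array([ 0.44301621, -0.31617365,  0.07079313]), [np.float64(0.2), np.float64(4.2), np.float64(4.4)])
[ 0.39998034 -0.24409095  0.008     ]
[ 0.59501788 -0.28598546  0.008     ]
[ 0.37197705 -0.37032916  0.008     ]
[ 0.39574496 -0.24425631  0.008     ]
[ 0.59431216 -0.28653137  0.008     ]
[ 0.36908741 -0.36954908  0.008     ]
yaw -0.21158720824603044 -0.20976854021186742
housing [array([ 0.51653142, -0.29385782,  0.092     ]), array([ 0.59074347, -0.30907458,  0.092     ]), array([ 0.57759876, -0.37924199,  0.092     ]), array([ 0.50333271, -0.36205068,  0.092     ])]
rack [0.65569828 0.17285384 0.023     ]
rack [0.44687617 0.28179071 0.023     ]
rack [0.70192688 0.26661299 0.081     ]
rack [0.49264436 0.37323642 0.081     ]
bowl tri (array([0.61324876, 0.22282342, 0.07104525]), [np.float64(1.6), np.float64(1.6)]) (array([0.61535398, 0.24036555, 0.05328396]), [np.float64(1.1), np.float64(1.1)])
sleeve (array([0.52390392, 0.28569389, 0.05284688]), [np.float64(2.9), np.float64(2.9)])
```

{"fn": "drive_tool", "kwargs": {
  "linear": [
    [-4, 9.5, 8],
    [-4, 9.5, 20],
    [-4, 9.5, 30],
    [0, 0, 30],
    [0, 0, 25],
    [0, 0, 13],
    [0, 0, 0],
    [0, 0, 0]
  ],
  "rot": [
    [0, 0, 0],
    [0, 0, 0],
    [0, 0, 0],
    [0, 0, 0],
    [0, 0, 0],
    [0, 0, 0],
    [0, 0, 0],
    [0, 0, 0]
  ],
  "hand": [85, 85, 85, 85, 85, 85, 85, 85]
}}

```text
t: 5.38
tcp_pos: [0.5326, -0.3424, 0.1712]
tool_rot: [0.775, 0.632, 0.0, 0.009]
force: [-0.1, -0.4, 0.3]
finger_gap: 0.996
```

Run:
```python
from h import *
im=cams.snapshot('wrist');cv2.imwrite('pics/wrist2.png',im[:,:,::-1])
s=manip.sense();Rt=R.from_quat(s['tool_rot']).as_matrix();print(s['t'],s['tcp_pos'],Rt[:,:2].T)
for l in ('knob','lower_mouth'): 
  for d in cams.spot_point(l,'wrist')[:2]: print(l,d['at'],d['score'],atz('wrist',d['at'],.118 if l=='knob' else .072))
print('proj knob@tcp xy',proj('wrist',[s['tcp_pos'][0],s['tcp_pos'][1],.118]))
```

```text
5.4333 [ 0.53248841 -0.34225825  0.17136811] [[ 0.20127374  0.97946608 -0.01162249]
 [ 0.97946189 -0.20109954  0.01460786]]
knob [287.1, 318.2] 0.86 [ 0.52383188 -0.33712866  0.118     ]
lower_mouth [124.9, 272.6] 0.69 [ 0.43986403 -0.31988166  0.072     ]
proj knob@tcp xy [310.57518704 323.93258667]
```

View pics/wrist2.png

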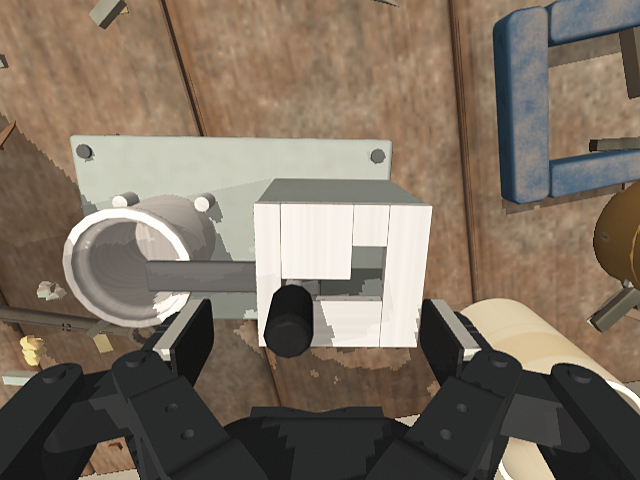

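The knob is at (290,318) between the open fingers, about 9 mm toward the left finger. I'll centre on it and grip lightly.

{"fn": "drive_tool", "kwargs": {
  "linear": [
    [1.5, -4, 0],
    [1.5, -4, 0],
    [0, 0, 0],
    [0, 0, 0],
    [0, 0, 0],
    [0, 0, 0],
    [0, 0, 0],
    [0, 0, 0],
    [0, 0, 0],
    [0, 0, 0]
  ],
  "rot": [
    [0, 0, 0],
    [0, 0, 0],
    [0, 0, 0],
    [0, 0, 0],
    [0, 0, 0],
    [0, 0, 0],
    [0, 0, 0],
    [0, 0, 0],
    [0, 0, 0],
    [0, 0, 0]
  ],
  "hand": [85, 85, 50, 30, 14, 14, 14, 14, 14, 14],
  "force": 30
}}

```text
t: 6.37
tcp_pos: [0.5237, -0.3382, 0.1796]
tool_rot: [0.774, 0.633, -0.001, 0.013]
force: [-3.7, 0.7, 3.4]
finger_gap: 0.198
```

Run:
```python
from h import *
s=manip.sense();Rt=R.from_quat(s['tool_rot']).as_matrix();print(s['t'],s['tcp_pos'],Rt,s['finger_gap']*85.4,s['force'])
```

```text
6.3667 [ 0.52368032 -0.33815477  0.17960664] [[ 0.19932796  0.97983173  0.01407637]
 [ 0.97977295 -0.1990154  -0.02092448]
 [-0.01770106  0.01796248 -0.99968196]] 16.868463275597293 [-3.65035234  0.65091033  3.42472202]
```

{"fn": "drive_tool", "kwargs": {
  "linear": [
    [0, 5, 0.5],
    [0, 5, 0.5],
    [0, 5, 0.5],
    [0, 5, 0.5],
    [0, 5, 0.5],
    [0, 5, 0.5]
  ],
  "rot": [
    [0, 0, 0],
    [0, 0, 0],
    [0, 0, 0],
    [0, 0, 0],
    [0, 0, 0],
    [0, 0, 0]
  ],
  "hand": [14, 14, 14, 14, 14, 14]
}}

```text
t: 6.87
tcp_pos: [0.5478, -0.3433, 0.1795]
tool_rot: [0.774, 0.633, -0.005, 0.006]
force: [-7.4, 1.7, 7.8]
finger_gap: 0.195
```

{"fn": "drive_tool", "kwargs": {
  "linear": [
    [0, 4.5, 0],
    [0, 4.5, 0],
    [0, 3, 0],
    [0, 1.5, 0]
  ],
  "rot": [
    [0, 0, 0],
    [0, 0, 0],
    [0, 0, 0],
    [0, 0, 0]
  ],
  "hand": [14, 14, 14, 14]
}}

```text
t: 7.2
tcp_pos: [0.5559, -0.3444, 0.1795]
tool_rot: [0.774, 0.633, -0.009, -0.001]
force: [-6.8, 0.0, 5.4]
finger_gap: 0.194
```

{"fn": "drive_tool", "kwargs": {
  "linear": [
    [3.5, 1.2, 0],
    [3.5, 1.2, 0],
    [3.5, 1, 0],
    [3.5, 1, 0],
    [3, 1, 0]
  ],
  "rot": [
    [0, 0, 0],
    [0, 0, 0],
    [0, 0, 0],
    [0, 0, 0],
    [0, 0, 0]
  ],
  "hand": [14, 14, 14, 14, 14]
}}

```text
t: 7.62
tcp_pos: [0.5585, -0.3293, 0.1794]
tool_rot: [0.774, 0.633, -0.014, -0.007]
force: [-9.1, -7.7, 1.2]
finger_gap: 0.198
```

Run:
```python
from h import *
s=manip.sense();Rt=R.from_quat(s['tool_rot']).as_matrix();print(s['t'],s['tcp_pos'],Rt[:,2],s['finger_gap']*85.4,s['force'])
d=s['tcp_pos']+Rt[:,2]*.054-np.array([.5242,-.3393,.1256]);c,n=np.cos(-.21),np.sin(-.21);print('hx',d[0]*c+d[1]*n,'hy',-d[0]*n+d[1]*c)
```

```text
7.6167 [ 0.55849191 -0.32933431  0.17940632] [-0.03073974 -0.00811223 -0.9994945 ] 16.887786303382516 [-9.14113203 -7.66981635  1.1932796 ]
hx 0.02992893992466454 hy 0.016120770255237952
```

{"fn": "drive_tool", "kwargs": {
  "linear": [
    [0, 0, 0],
    [0, 0, 0],
    [0, 0, 0],
    [0, 0, 0],
    [0, 0, 0],
    [0, 0, -10],
    [0, 0, -30],
    [0, 0, -35],
    [0, 0, -35],
    [0, 0, -20]
  ],
  "rot": [
    [0, 0, 0],
    [0, 0, 0],
    [0, 0, 0],
    [0, 0, 0],
    [0, 0, 0],
    [0, 0, 0],
    [0, 0, 0],
    [0, 0, 0],
    [0, 0, 0],
    [0, 0, 0]
  ],
  "hand": [30, 60, 85, 85, 85, 85, 85, 85, 85, 85]
}}

```text
t: 8.45
tcp_pos: [0.5629, -0.3269, 0.308]
tool_rot: [0.774, 0.633, -0.013, -0.011]
force: [1.4, 0.1, 1.1]
finger_gap: 0.997
```

Run:
```python
from h import *
im=cams.snapshot('wrist');cv2.imwrite('pics/wrist3.png',im[:,:,::-1])
s=manip.sense();Rt=R.from_quat(s['tool_rot']).as_matrix();print(s['t'],s['tcp_pos'],Rt,s['q'],s['force'])
for l in ('knob','lower_mouth'): 
  for d in cams.spot_point(l,'wrist')[:2]: print(l,d['at'],d['score'],atz('wrist',d['at'],.118 if l=='knob' else .072))
```

```text
8.5 [ 0.56437041 -0.32789568  0.31202692] [[ 0.19873345  0.97963799 -0.02853815]
 [ 0.980007   -0.19892363 -0.00395886]
 [-0.00955516 -0.02718082 -0.99958486]] [-0.68983088  0.56485461  1.3358185  -0.02228146  1.26049093 -0.48261478] [ 0.46988548 -1.10410371  1.87562896]
knob [315.1, 235.0] 0.72 [ 0.55767006 -0.32941954  0.118     ]
lower_mouth [190.0, 234.8] 0.85 [ 0.44036506 -0.31847895  0.072     ]
lower_mouth [37.2, 205.4] 0.74 [ 0.3122761  -0.26587737  0.072     ]
```

View pics/wrist3.png

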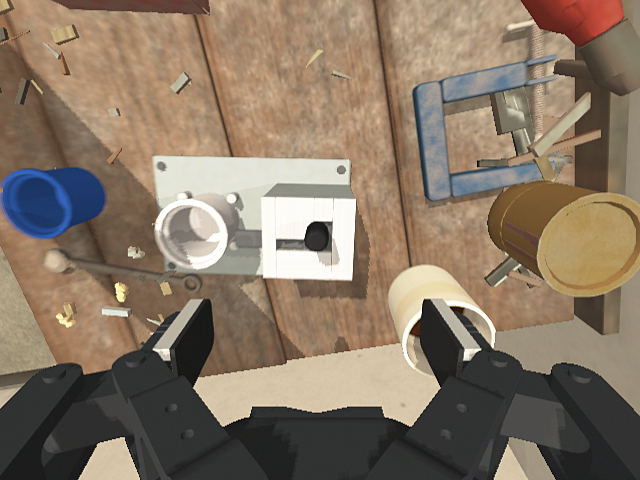

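The view shows the keeper's tongue withdrawn from the mouth (190,235) and the knob at (315,235) in the notch. It measures 31.6 mm back and 14.5 mm sideways, and it is holding by itself. Now to the rack.

{"fn": "drive_tool", "kwargs": {
  "linear": [
    [38, -7.5, 0],
    [38, -7.5, 0],
    [38, -7.5, 0],
    [38, -7.5, 0],
    [38, -7.5, 0],
    [38, -7.5, 0],
    [38, -7.5, 0],
    [38, -7.5, 0],
    [38, -7.5, 0],
    [38, -7.5, 0],
    [38, -7.5, 0],
    [30, -7, 0],
    [0, 0, 0],
    [0, 0, 0],
    [0, 0, 0],
    [0, 0, 0],
    [0, 0, 0],
    [0, 0, 0],
    [0, 0, 0],
    [0, 0, 0]
  ],
  "rot": [
    [0, 0, 0],
    [0, 0, 0],
    [0, 0, 0],
    [0, 0, 0],
    [0, 0, 0],
    [0, 0, 0],
    [0, 0, 0],
    [0, 0, 0],
    [0, 0, 0],
    [0, 0, 0],
    [0, 0, 0],
    [0, 0, 0],
    [0, 0, 5],
    [0, 0, 5],
    [0, 0, 5],
    [0, 6, 0],
    [0, 6, 0],
    [0, 6, 0],
    [0, 6, 0],
    [0, 5, 0]
  ],
  "hand": [85, 85, 85, 85, 85, 85, 85, 85, 85, 85, 85, 85, 85, 85, 85, 85, 85, 85, 85, 85]
}}

```text
t: 10.27
tcp_pos: [0.5519, 0.1569, 0.2827]
tool_rot: [0.832, 0.497, 0.192, -0.157]
force: [-0.8, -0.1, 0.2]
finger_gap: 0.994
```

Run:
```python
from h import *
im=cams.snapshot('wrist');cv2.imwrite('pics/wrist4.png',im[:,:,::-1])
s=manip.sense();Rt=R.from_quat(s['tool_rot']).as_matrix();print(s['t'],s['tcp_pos'],Rt,s['q'],s['force'])
for l in ('bowl_centre','bowl_mouth','sleeve'): 
  for d in cams.spot_point(l,'wrist')[:2]: print(l,d['at'],d['score'])
for d in cams.regions_of('bowl','wrist')[:2]: print(d['rect'],d['score'])
m=np.array([.616,.241,.048]);a=np.array([-.238,-.465,.8525])
for h in(0,.032,.064): print(proj('wrist',m+h*a),proj('top',m+h*a),proj('scene',m+h*a))
```

```text
10.3167 [0.55049619 0.15589596 0.28126748] [[ 0.43491619  0.88596544  0.16097563]
 [ 0.76476936 -0.4577977   0.45337523]
 [ 0.47536906 -0.07407099 -0.87666285]] [-0.11111077  0.45470259  1.75319776  0.63226395  0.91512793 -0.00442453] [-1.79210179 -0.82945641 -1.53680021]
bowl_centre [356.9, 243.8] 0.86
sleeve [248.0, 236.0] 0.72
sleeve [357.6, 233.5] 0.55
[324.4, 199.0, 399.5, 290.7] 0.82
[351.9014622  234.64812395] [204.41719166 167.72195989] [189.43796283 267.80596451]
[353.17408865 246.84509577] [208.73410192 169.21830995] [195.91329702 256.98405501]
[354.72246876 261.68491666] [213.31707724 170.80688489] [202.53859357 245.91152075]
```

View pics/wrist4.png

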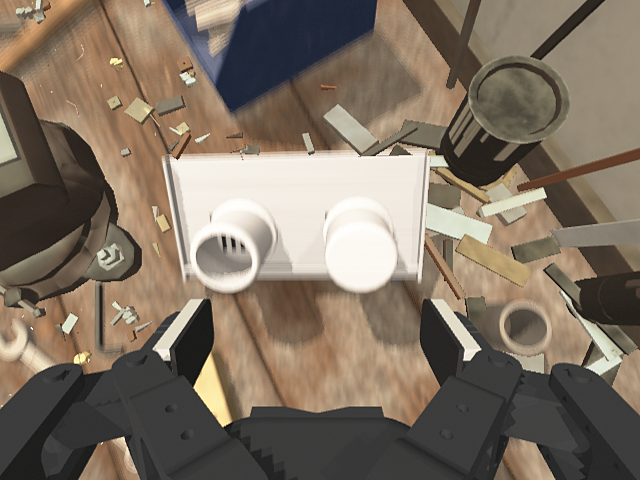

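The closed end is at (361,259) and the flange centre at about (359,230). The sleeve, which one sees through, is to the left at (235,250). I'll fit the bowl position to all the views, with the axis known from the rack.

```bash
cat > fit.py <<'E'
from h import *
from scipy.optimize import least_squares
L=np.array([-.455,-.890]);L/=np.linalg.norm(L);a=np.r_[np.sin(.55)*L,np.cos(.55)]
obs=[('wrist',(361.5,259),.064,1),('wrist',(359.5,230.5),.003,1),('top',(214.5,169),.064,.6),('scene',(202,246),.064,.3)]
r=least_squares(lambda m:np.concatenate([(proj(n,m+h*a)-u)*w for n,u,h,w in obs]),[.616,.241,.048])
m=r.x;print('mouth',m,np.round(r.fun,1),'a',a)
s=manip.sense();Rt=R.from_quat(s['tool_rot']).as_matrix()
e=np.r_[-L[1],L[0],0];Rg=np.column_stack([np.cross(e,-a),e,-a])
for d in(.16,.125,.092):
    T=m+a*d;print(d,T,'tool delta mm (target axes)',1000*Rg.T@(T-s['tcp_pos']))
print('rotvec deg now',np.degrees(R.from_matrix(Rt.T@Rg).as_rotvec()),s['tcp_pos'])
if __name__=='__main__':
    from numpy import pi
    im=cv2.imread('pics/wrist4.png')
E
python3 fit.py; python3 -c "
from h import *
# rack corners in wrist
for u,z in(((164,155),.081),((429,152),.081),((184,279),.023),((422,279),.023)): print(atz('wrist',u,z))"
```

```text
mouth [0.6224551  0.24076054 0.04988307] [ 0.8 -1.2 -1.2  1.8 -0.7 -1.1 -0.3 -0.7] a [-0.2379268  -0.46539529  0.85252452]
0.16 [0.58438681 0.16629729 0.186287  ] tool delta mm (target axes) [-31.43932498  23.78037107  94.51109744]
0.125 [0.59271425 0.18258612 0.15644864] tool delta mm (target axes) [-31.43932498  23.78037107 129.51109744]
0.092 [0.60056584 0.19794417 0.12831533] tool delta mm (target axes) [-31.43932498  23.78037107 162.51109744]
rotvec deg now [-3.39609285  3.37928355 -2.08074365] [0.55292691 0.15700201 0.28329296]
[0.49375513 0.38424807 0.081     ]
[0.70712117 0.26903113 0.081     ]
[0.44491422 0.2852741  0.023     ]
[0.65855607 0.17391564 0.023     ]
```

{"fn": "drive_tool", "kwargs": {
  "linear": [
    [0, 0, 0],
    [-8, 5, 15],
    [-8, 5, 25],
    [-8, 5, 25],
    [-6, 4, 15],
    [0, 0, 5],
    [0, 0, 0],
    [0, 0, 0],
    [0, 0, 0]
  ],
  "rot": [
    [-3.4, 3.4, -2],
    [0, 0, 0],
    [0, 0, 0],
    [0, 0, 0],
    [0, 0, 0],
    [0, 0, 0],
    [0, 0, 0],
    [0, 0, 0],
    [0, 0, 0]
  ],
  "hand": [85, 85, 85, 85, 85, 85, 85, 85, 85]
}}

```text
t: 11.27
tcp_pos: [0.5855, 0.1719, 0.1966]
tool_rot: [0.817, 0.51, 0.234, -0.137]
force: [-0.2, 0.3, -0.1]
finger_gap: 0.993
```

Run:
```python
from h import *
s0=manip.sense()
K,Rm,t=cam('wrist')
im=cams.snapshot('wrist');cv2.imwrite('pics/wrist5.png',im[:,:,::-1])
s=manip.sense();Rt=R.from_quat(s['tool_rot']).as_matrix();print(s['t'],s0['tcp_pos'],s['tcp_pos'],Rt)
np.savez('cam5.npz',K=K,R=Rm,t=t)
for l in ('bowl_centre','bowl_mouth'): 
  for d in cams.spot_point(l,'wrist')[:2]: print(l,d['at'],d['score'])
for d in cams.regions_of('bowl','wrist')[:2]: print(d['rect'],d['score'])
m=np.array([.620,.2397,.048]);a=np.array([-.238,-.465,.8525])
for h in(0.003,.032,.064): print(proj('wrist',m+h*a))
```

```text
11.3167 [0.58545868 0.17194139 0.19657203] [0.58555874 0.17189735 0.19690706] [[ 0.37051567  0.89612853  0.2442781 ]
 [ 0.7678899  -0.44349462  0.46223113]
 [ 0.52255453  0.01631481 -0.85244976]]
[260.8, 212.6, 367.1, 350.5] 0.8
[313.16845719 261.60157329]
[313.06024935 277.75053318]
[312.90405439 301.06109834]
```

View pics/wrist5.png

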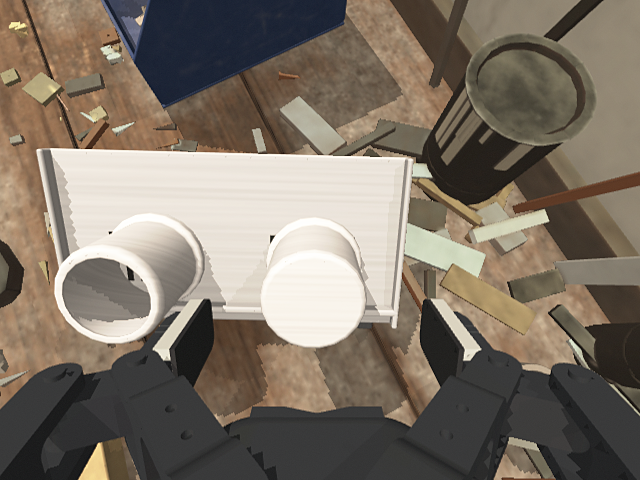

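Run:
```python
from h import *
from scipy.optimize import least_squares
p=[atz('wrist',u,.081) for u in((40,150),(410,158))];d=p[1]-p[0];print(p,np.linalg.norm(d));e=d/np.linalg.norm(d)
q=[atz('wrist',u,.020) for u in((205,315),(393,327))];dq=q[1]-q[0];print('lip dir',dq/np.linalg.norm(dq),'e',e)
e=np.array([.884,-.468,0]);e/=np.linalg.norm(e)
a=np.r_[np.sin(.55)*np.array([e[1],-e[0]]),np.cos(.55)]
obs=[('wrist',(313.5,298.5),.064,1),('wrist',(314,259.5),.003,.5),('top',(214.5,169),.064,.5)]
r=least_squares(lambda m:np.concatenate([(proj(n,m+h*a)-u)*w for n,u,h,w in obs]),[.616,.241,.048]);m=r.x
s=manip.sense();Rt=R.from_quat(s['tool_rot']).as_matrix();Rg=np.column_stack([np.cross(e,-a),e,-a])
print(m,a,np.round(r.fun,1));print('rotvec',np.degrees(R.from_matrix(Rt.T@Rg).as_rotvec()))
T=m+a*.091;print(T,1000*Rt.T@(T-s['tcp_pos']),1000*Rg.T@(T-s['tcp_pos']))
```

```text
[array([0.48796301, 0.37948827, 0.081     ]), array([0.7053744 , 0.26750183, 0.081     ])] 0.24455812390694756
lip dir [ 0.86699736 -0.49831273  0.        ] e [ 8.88996805e-01 -4.57913399e-01  1.13492757e-16]
[0.62144556 0.24086959 0.04488581] [-0.24455894 -0.46194466  0.85252452] [-0.  -0.   0.1  0.3 -0.4 -0.3]
rotvec [ 0.01356549 -0.00907872  1.78939057]
[0.5991907  0.19883263 0.12246554] [-12.75992819  -1.14632464  79.48962648] [-12.77661329  -0.72870751  79.49187181]
```

{"fn": "drive_tool", "kwargs": {
  "linear": [
    [-6, -0.5, 0],
    [-6, 0, 0],
    [0, 0, 10],
    [0, 0, 20],
    [0, 0, 20],
    [0, 0, 15],
    [0, 0, 8],
    [0, 0, 3],
    [0, 0, 0],
    [0, 0, 0]
  ],
  "rot": [
    [0, 0, 1.8],
    [0, 0, 0],
    [0, 0, 0],
    [0, 0, 0],
    [0, 0, 0],
    [0, 0, 0],
    [0, 0, 0],
    [0, 0, 0],
    [0, 0, 0],
    [0, 0, 0]
  ],
  "hand": [85, 85, 85, 85, 85, 85, 85, 85, 85, 85]
}}

```text
t: 12.3
tcp_pos: [0.6002, 0.196, 0.1221]
tool_rot: [0.827, 0.493, 0.233, -0.139]
force: [-0.7, 0.0, 1.2]
finger_gap: 0.996
```

Run:
```python
from h import *
s=manip.sense();Rt=R.from_quat(s['tool_rot']).as_matrix()
T=np.array([.5992,.1988,.12247]);e=np.array([.884,-.468,0]);a=np.array([-.24456,-.46194,.85252]);Rg=np.column_stack([np.cross(e,-a),e,-a])
print(s['t'],s['tcp_pos'],s['force'],'left mm',1000*Rt.T@(T-s['tcp_pos']),'rot',np.degrees(R.from_matrix(Rt.T@Rg).as_rotvec()),s['q'])
```

```text
12.3 [0.60021149 0.19599101 0.12214504] [-0.73459917  0.01507809  1.18396582] left mm [ 1.86707184 -2.22574276  0.7610845 ] rot [ 0.31179849  0.00113365 -0.40749491] [-0.03307899  0.76453195  1.75909628  0.99530138  0.5908786  -0.37832581]
```

{"fn": "drive_tool", "kwargs": {
  "linear": [
    [1.7, -2, 0.5],
    [0, 0, 0],
    [0, 0, 0],
    [0, 0, 0],
    [0, 0, 0],
    [0, 0, 0],
    [0, 0, 0],
    [0, 0, 0],
    [0, 0, 0]
  ],
  "rot": [
    [0, 0, 0],
    [0, 0, 0],
    [0, 0, 0],
    [0, 0, 0],
    [0, 0, 0],
    [0, 0, 0],
    [0, 0, 0],
    [0, 0, 0],
    [0, 0, 0]
  ],
  "hand": [85, 75, 68, 62, 58, 54, 50, 50, 50],
  "force": 45
}}

```text
t: 13.05
tcp_pos: [0.5994, 0.1975, 0.1256]
tool_rot: [0.827, 0.493, 0.235, -0.137]
force: [0.4, 0.7, -1.0]
finger_gap: 0.694
```

Run:
```python
from h import *
s=manip.sense();Rt=R.from_quat(s['tool_rot']).as_matrix()
T=np.array([.5992,.1988,.12247]);e=np.array([.884,-.468,0]);a=np.array([-.24456,-.46194,.85252]);Rg=np.column_stack([np.cross(e,-a),e,-a])
print(s['t'],s['tcp_pos'],s['force'],s['finger_gap']*85.4,'left mm',1000*Rt.T@(T-s['tcp_pos']),'rot',np.degrees(R.from_matrix(Rt.T@Rg).as_rotvec()))
```

```text
13.05 [0.59941547 0.19750727 0.12555115] [ 0.40718211  0.68078228 -1.00066029] 59.25883404477227 left mm [-0.73190652 -0.81896729  3.16301298] rot [ 0.51183926 -0.07915637 -0.3634908 ]
```

{"fn": "drive_tool", "kwargs": {
  "linear": [
    [0, 0, 0],
    [0, 0, 0],
    [0, 0, 0]
  ],
  "rot": [
    [0, 0, 0],
    [0, 0, 0],
    [0, 0, 0]
  ],
  "hand": [50, 50, 50]
}}

```text
t: 13.3
tcp_pos: [0.5995, 0.1976, 0.1254]
tool_rot: [0.827, 0.493, 0.235, -0.138]
force: [-0.2, -0.1, -0.8]
finger_gap: 0.691
```

{"fn": "drive_tool", "kwargs": {
  "linear": [
    [0, 0, -3],
    [0, 0, -6],
    [0, 0, -12],
    [0, 0, -20],
    [0, 0, -30],
    [0, 0, -35],
    [0, 0, -35],
    [0, 0, -30],
    [0, 0, -15],
    [0, 0, 0]
  ],
  "rot": [
    [0, 0, 0],
    [0, 0, 0],
    [0, 0, 0],
    [0, 0, 0],
    [0, 0, 0],
    [0, 0, 0],
    [0, 0, 0],
    [0, 0, 0],
    [0, 0, 0],
    [0, 0, 0]
  ],
  "hand": [50, 50, 50, 50, 50, 50, 50, 50, 50, 50]
}}

```text
t: 14.13
tcp_pos: [0.5464, 0.1055, 0.2929]
tool_rot: [0.828, 0.493, 0.231, -0.136]
force: [0.0, 0.1, -1.1]
finger_gap: 0.692
```

Run:
```python
from h import *
s=manip.sense();Rt=R.from_quat(s['tool_rot']).as_matrix()
im=cams.snapshot('wrist');cv2.imwrite('pics/wrist6.png',im[:,:,::-1])
print(s['t'],s['tcp_pos'],s['force'],s['finger_gap']*85.4,Rt,s['q'])
for d in (.094,.03): print(proj('wrist',s['tcp_pos']+Rt[:,2]*d))
```

```text
14.1333 [0.54644331 0.10551218 0.29286806] [ 0.01554839  0.07306816 -1.14121094] 59.092990698610905 [[ 0.40703975  0.87904593  0.24818721]
 [ 0.75369041 -0.47672824  0.45241679]
 [ 0.51601299  0.0029047  -0.85657583]] [-0.21971011  0.41232442  1.80933497  0.69499885  0.88507242 -0.1652036 ]
[316.14593236 287.0209469 ]
[315.6206336  368.79972044]
```

View pics/wrist6.png

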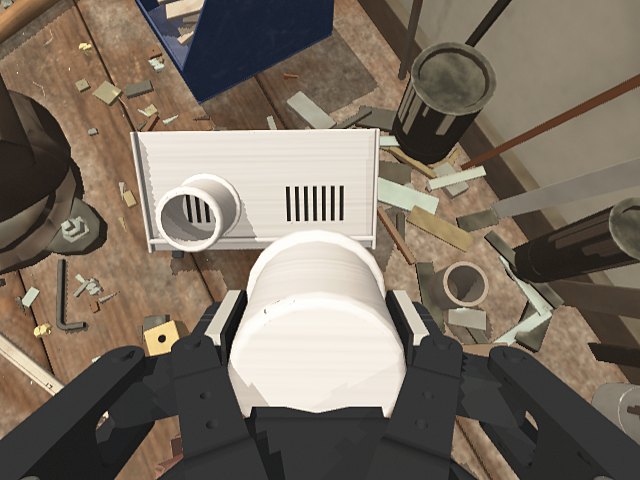

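The wrist view shows the bowl held squarely between the pads at (315,330). Its rack place is empty with the slots visible, and the sleeve is undisturbed at (200,215). Next I level it and carry it to the nest.

{"fn": "drive_tool", "kwargs": {
  "linear": [
    [0, 0, 0],
    [0, 0, 0],
    [0, 0, 0],
    [0, 0, 0],
    [0, 0, 0],
    [-15, 4, 0],
    [-30, 8, 0],
    [-34, 8.5, 0],
    [-34, 8.5, 0],
    [-34, 8.5, 0],
    [-34, 8.5, 0],
    [-34, 8.5, 0],
    [-34, 8.5, 0],
    [-34, 8.5, 0],
    [-34, 8.5, 0],
    [-34, 8.5, 0],
    [-34, 8.5, 0],
    [-25, 7, 0],
    [0, 0, 0]
  ],
  "rot": [
    [0, -6.3, 0],
    [0, -6.3, 0],
    [0, -6.3, 0],
    [0, -6.3, 0],
    [0, -6, 0],
    [0, 0, 0],
    [0, 0, 0],
    [0, 0, 0],
    [0, 0, 0],
    [0, 0, 0],
    [0, 0, 0],
    [0, 0, 0],
    [0, 0, 0],
    [0, 0, 0],
    [0, 0, 0],
    [0, 0, 0],
    [0, 0, 0],
    [0, 0, 0],
    [0, 0, 0]
  ],
  "hand": [50, 50, 50, 50, 50, 50, 50, 50, 50, 50, 50, 50, 50, 50, 50, 50, 50, 50, 50]
}}

```text
t: 15.77
tcp_pos: [0.4336, -0.3091, 0.2798]
tool_rot: [0.855, 0.518, -0.02, -0.008]
force: [1.3, 0.3, -1.2]
finger_gap: 0.693
```

{"fn": "drive_tool", "kwargs": {
  "linear": [
    [0, 0, 0],
    [0, 0, 0],
    [0, 0, 0],
    [0, 0, 0],
    [0, 0, 0],
    [0, 0, 0],
    [0, 0, 0],
    [0, 0, 0],
    [0, 0, 0],
    [0, 0, 0],
    [0, 0, 0],
    [0, 0, 0],
    [0, 0, 0]
  ],
  "rot": [
    [0, 0, 6.7],
    [0, 0, 6.7],
    [0, 0, 6.7],
    [0, 0, 6.7],
    [0, 0, 6.7],
    [0, 0, 6.7],
    [0, 0, 6.7],
    [0, 0, 6.7],
    [0, 0, 6.7],
    [0, 0, 6.7],
    [0, 0, 5],
    [0, 0, 0],
    [0, 0, 0]
  ],
  "hand": [50, 50, 50, 50, 50, 50, 50, 50, 50, 50, 50, 50, 50]
}}

```text
t: 16.85
tcp_pos: [0.4317, -0.2946, 0.2614]
tool_rot: [0.993, -0.112, -0.033, -0.011]
force: [0.3, 0.3, -0.4]
finger_gap: 0.693
```

```bash
cat > g.py <<'E'
from h import *
s=manip.sense();Rt=R.from_quat(s['tool_rot']).as_matrix()
c,n=np.cos(-.21),np.sin(-.21);Rg=np.column_stack([[c,n,0],[n,-c,0],[0,0,-1]])
M=np.array([.4408,-.3185,.072])
print('t',s['t'],s['tcp_pos'],'F',s['force'],'tq',s['ft_torque'],'gap',s['finger_gap']*85.4)
print('left tool mm (TCP to be 94 above mouth)',1000*Rt.T@(M+[0,0,.094]-s['tcp_pos']),'rot',np.degrees(R.from_matrix(Rt.T@Rg).as_rotvec()))
E
python3 g.py
python3 - <<'E'
from h import *
im=cams.snapshot('wrist');cv2.imwrite('pics/wrist7.png',im[:,:,::-1])
im=cams.snapshot('top');cv2.imwrite('pics/top7.png',im[:,:,::-1])
im=cams.snapshot('scene');cv2.imwrite('pics/scene7.png',im[:,:,::-1])
for n in('wrist','top','scene'):
  for l in ('lower_mouth','bowl_mouth','bowl_centre','knob'):
    print(n,l,[(np.round(d['at'],1).tolist(),round(float(d['score']),2)) for d in cams.spot_point(l,n)[:3]])
E
```

```text
t 16.85 [ 0.43165011 -0.29455831  0.26139444] F [ 0.29317016  0.26259671 -0.43184192] tq [-0.03913004 -0.01986724  0.00993973] gap 59.16556016557819
left tool mm (TCP to be 94 above mouth) [20.78158637 22.64631759 93.87381833] rot [-0.84604919  3.94045913 -0.85776678]
wrist lower_mouth [([345.3, 198.4], 0.82)]
wrist bowl_mouth []
wrist bowl_centre []
wrist knob []
top lower_mouth [([482.3, 258.1], 0.82), ([451.9, 327.8], 0.77)]
top bowl_mouth [([487.8, 269.1], 0.63), ([470.9, 257.1], 0.53)]
top bowl_centre [([499.7, 267.4], 0.83)]
top knob [([496.1, 198.1], 0.67), ([469.5, 257.3], 0.46)]
scene lower_mouth [([438.4, 209.4], 0.69), ([468.6, 249.6], 0.55)]
scene bowl_mouth [([443.2, 179.0], 0.87), ([412.6, 174.5], 0.74)]
scene bowl_centre [([446.5, 166.0], 0.96)]
scene knob [([412.7, 176.4], 0.42)]
```

{"fn": "drive_tool", "kwargs": {
  "linear": [
    [0, 0, 0],
    [0, 0, 0],
    [5, 7, 5],
    [5, 7, 15],
    [3, 5, 15],
    [0, 0, 15],
    [0, 0, 8],
    [0, 0, 0],
    [0, 0, 0]
  ],
  "rot": [
    [-0.8, 3.9, -0.9],
    [0, 0, 0],
    [0, 0, 0],
    [0, 0, 0],
    [0, 0, 0],
    [0, 0, 0],
    [0, 0, 0],
    [0, 0, 0],
    [0, 0, 0]
  ],
  "hand": [50, 50, 50, 50, 50, 50, 50, 50, 50]
}}

```text
t: 18.35
tcp_pos: [0.4437, -0.3229, 0.2019]
tool_rot: [0.994, -0.107, 0.0, 0.002]
force: [-0.2, -0.2, -2.0]
finger_gap: 0.691
```

```bash
python3 g.py
python3 - <<'E'
from h import *
s=manip.sense();Rt=R.from_quat(s['tool_rot']).as_matrix();K,Rm,t=cam('wrist')
mw=s['tcp_pos']+Rt[:,2]*.094
print('exp bowl mouth',mw,proj('wrist',mw),'lower mouth M',proj('wrist',[.4408,-.3185,.072]),'top',proj('top',mw),'scene',proj('scene',mw),proj('scene',[.4408,-.3185,.072]))
im=cams.snapshot('wrist')[:,:,::-1];sc=cams.snapshot('scene')[:,:,::-1]
o=np.zeros((480,800,3),np.uint8);o[:,:440]=im[:,100:540]
o[:,440:]=cv2.resize(sc[120:280,370:490],(360,480),interpolation=3);cv2.imwrite('pics/c8.png',o)
cv2.imwrite('pics/wrist8.png',im)
E
```

```text
t 18.35 [ 0.44369335 -0.32292713  0.20193557] F [-0.24276047 -0.21614669 -2.00506361] tq [ 0.00087215  0.05226607 -0.01549726] gap 58.97365007836391
left tool mm (TCP to be 94 above mouth) [-3.81812902 -3.85912901 35.91469721] rot [ 0.2333814  -0.08213679 -0.21084248]
exp bowl mouth [ 0.44374459 -0.32332979  0.10793645] [318.10773531 285.60157372] lower mouth M [310.78892476 267.07147749] top [493.22470561 259.89428728] scene [444.00223979 197.56125716] [441.45654173 211.86342117]
```

View pics/c8.png

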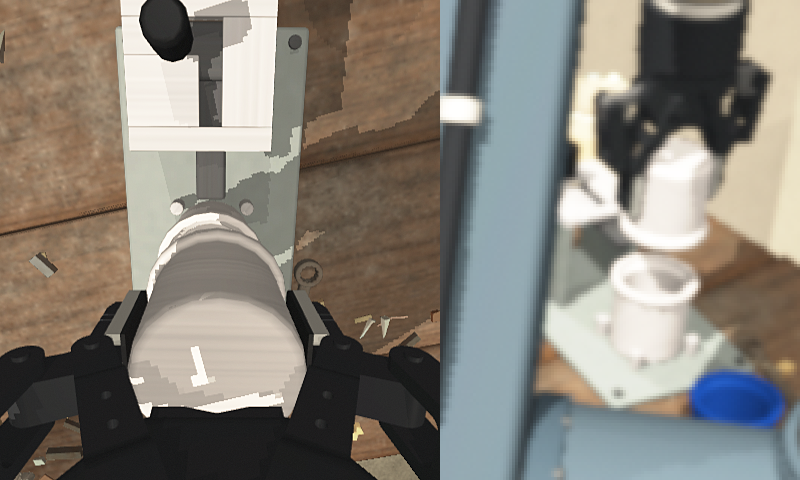

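The wrist view (left) shows the knob in the notch and the upper flange slightly right of and nearer than the lower rim, by about 7 px in u. The scene view (right) shows both bowls upright with a gap between them. Both agree with the computed shift of about −4, −4 mm in tool axes.

{"fn": "drive_tool", "kwargs": {
  "linear": [
    [-2, -2, 2],
    [-1.5, -1.5, 5],
    [0, 0, 7],
    [0, 0, 5],
    [0, 0, 2],
    [0, 0, 0],
    [0, 0, 0]
  ],
  "rot": [
    [0.2, 0, -0.2],
    [0, 0, 0],
    [0, 0, 0],
    [0, 0, 0],
    [0, 0, 0],
    [0, 0, 0],
    [0, 0, 0]
  ],
  "hand": [50, 50, 50, 50, 50, 50, 50]
}}

```text
t: 19.03
tcp_pos: [0.4416, -0.3184, 0.182]
tool_rot: [0.995, -0.104, 0.003, 0.002]
force: [0.1, 0.4, -1.8]
finger_gap: 0.693
```

```bash
python3 g.py
python3 - <<'E'
from h import *
s=manip.sense();Rt=R.from_quat(s['tool_rot']).as_matrix()
mw=s['tcp_pos']+Rt[:,2]*.094;M=np.array([.4408,-.3185,.072])
th=np.linspace(0,2*np.pi,120);ci=np.c_[np.cos(th),np.sin(th),0*th]*.033
def draw(n,im,k,off):
    for C,col in((mw,(0,0,255)),(M,(0,200,0))):
        p=np.array([(proj(n,C+c)-off)*k for c in ci]);cv2.polylines(im,[np.round(p*8).astype(int)],True,col,1,cv2.LINE_AA,3)
w=cams.snapshot('wrist')[:,:,::-1];sc=cams.snapshot('scene')[:,:,::-1];tp=cams.snapshot('top')[:,:,::-1]
cv2.imwrite('pics/w9.png',w);cv2.imwrite('pics/s9.png',sc)
a=cv2.resize(w[170:350,210:420],None,fx=2,fy=2,interpolation=3).copy();draw('wrist',a,2,np.array([210,170]))
b=cv2.resize(sc[160:260,405:480],None,fx=5,fy=5,interpolation=3).copy();draw('scene',b,5,np.array([405,160]))
o=np.zeros((500,800,3),np.uint8);o[:360,:420]=a;o[:,425:800]=b;cv2.imwrite('pics/c9.png',o)
P=lambda u,z:(lambda d:(round(1000*(d[0]*np.cos(.21)-d[1]*np.sin(.21)),1),round(1000*(d[0]*np.sin(.21)+d[1]*np.cos(.21)),1)))(atz('wrist',u,z)-M)
E
```

```text
t 19.0333 [ 0.44155732 -0.31843447  0.18202624] F [ 0.13540609  0.38134875 -1.81987377] tq [-0.00640152  0.04541991 -0.00089139] gap 59.19085884584111
left tool mm (TCP to be 94 above mouth) [-0.82027914  0.16663199 16.02240717] rot [ 0.19480296 -0.33269657  0.06298687]
```

View pics/c9.png

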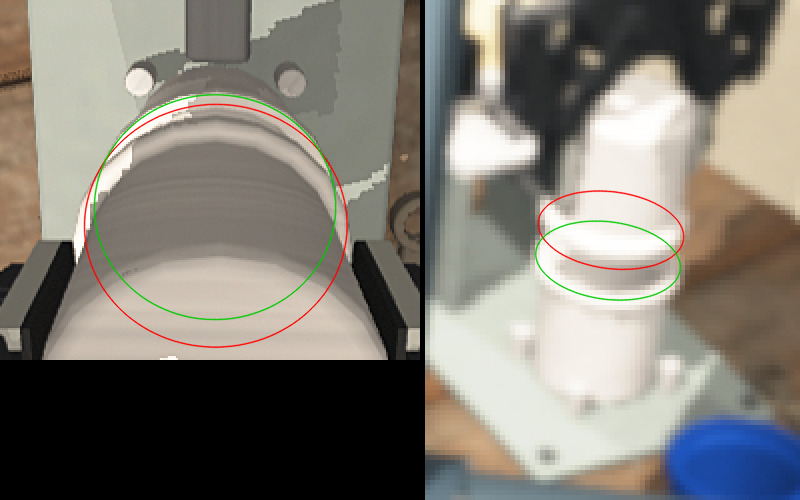

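Left is the wrist view: green is the predicted lower rim and its far edge matches at (215,94), and both bowls are symmetric about u≈215. Right is the scene view: the flanges span 541–688 and 537–683, so they are aligned sideways. The upper rim looks about 3 mm higher than predicted, so about 19 mm remains. I'll lower gently.

{"fn": "drive_tool", "kwargs": {
  "linear": [
    [-0.6, 0, 1],
    [0, 0, 2],
    [0, 0, 3],
    [0, 0, 3],
    [0, 0, 2],
    [0, 0, 1],
    [0, 0, 0]
  ],
  "rot": [
    [0.2, -0.3, 0],
    [0, 0, 0],
    [0, 0, 0],
    [0, 0, 0],
    [0, 0, 0],
    [0, 0, 0],
    [0, 0, 0]
  ],
  "hand": [50, 50, 50, 50, 50, 50, 50]
}}

```text
t: 19.77
tcp_pos: [0.4414, -0.319, 0.1696]
tool_rot: [0.995, -0.104, 0.001, 0.001]
force: [0.5, -0.4, -1.9]
finger_gap: 0.692
```

```bash
python3 g.py
```

```text
t 19.7667 [ 0.44140262 -0.3189754   0.16957949] F [ 0.49563489 -0.36228111 -1.86906478] tq [ 0.02814571  0.01708635 -0.00268626] gap 59.0954946161477
left tool mm (TCP to be 94 above mouth) [-0.69479376 -0.34316426  3.57790154] rot [ 0.05082562 -0.10619217  0.05451515]
```

{"fn": "drive_tool", "kwargs": {
  "linear": [
    [-0.4, -0.2, 0.6],
    [0, 0, 0.6],
    [0, 0, 0.6],
    [0, 0, 0.6],
    [0, 0, 0.3]
  ],
  "rot": [
    [0, 0, 0],
    [0, 0, 0],
    [0, 0, 0],
    [0, 0, 0],
    [0, 0, 0]
  ],
  "hand": [50, 50, 50, 50, 50]
}}

```text
t: 20.18
tcp_pos: [0.4411, -0.3187, 0.1666]
tool_rot: [0.995, -0.104, 0.001, 0.001]
force: [-0.0, -0.2, -1.2]
finger_gap: 0.691
```

{"fn": "drive_tool", "kwargs": {
  "linear": [
    [0, 0, 0.6],
    [0, 0, 0.6],
    [0, 0, 0.6]
  ],
  "rot": [
    [0, 0, 0],
    [0, 0, 0],
    [0, 0, 0]
  ],
  "hand": [50, 50, 50]
}}

```text
t: 20.43
tcp_pos: [0.4412, -0.3188, 0.1648]
tool_rot: [0.995, -0.104, 0.001, 0.001]
force: [0.5, 1.5, -1.3]
finger_gap: 0.693
```

```bash
python3 g.py
```

```text
t 20.4333 [ 0.44117092 -0.31877314  0.16483773] F [ 0.48507401  1.51862159 -1.29218042] tq [0.02639374 0.01330596 0.03537057] gap 59.15420072246392
left tool mm (TCP to be 94 above mouth) [-0.41683934 -0.18883776 -1.16346287] rot [ 0.06975986 -0.13205206  0.05929951]
```

{"fn": "drive_tool", "kwargs": {
  "linear": [
    [0, 0, 0.5],
    [0, 0, 0.5]
  ],
  "rot": [
    [0, 0, 0],
    [0, 0, 0]
  ],
  "hand": [50, 50]
}}

```text
t: 20.6
tcp_pos: [0.4412, -0.3188, 0.1638]
tool_rot: [0.995, -0.104, 0.001, 0.001]
force: [0.1, 1.3, -2.4]
finger_gap: 0.693
```

{"fn": "drive_tool", "kwargs": {
  "linear": [
    [0, 0, 0.5],
    [0, 0, 0.5]
  ],
  "rot": [
    [0, 0, 0],
    [0, 0, 0]
  ],
  "hand": [50, 50]
}}

```text
t: 20.77
tcp_pos: [0.4412, -0.3188, 0.1627]
tool_rot: [0.995, -0.104, 0.001, 0.001]
force: [-0.4, -0.7, -2.5]
finger_gap: 0.688
```

{"fn": "drive_tool", "kwargs": {
  "linear": [
    [0, 0, 0.5],
    [0, 0, 0.5]
  ],
  "rot": [
    [0, 0, 0],
    [0, 0, 0]
  ],
  "hand": [50, 50]
}}

```text
t: 20.93
tcp_pos: [0.4412, -0.3188, 0.1616]
tool_rot: [0.995, -0.104, 0.001, 0.001]
force: [-0.1, -0.1, -0.9]
finger_gap: 0.693
```

{"fn": "drive_tool", "kwargs": {
  "linear": [
    [0, 0, 0.4],
    [0, 0, 0.4]
  ],
  "rot": [
    [0, 0, 0],
    [0, 0, 0]
  ],
  "hand": [50, 50]
}}

```text
t: 21.1
tcp_pos: [0.4412, -0.3188, 0.1606]
tool_rot: [0.995, -0.104, 0.001, 0.001]
force: [1.3, 0.9, -0.6]
finger_gap: 0.694
```

{"fn": "drive_tool", "kwargs": {
  "linear": [
    [0, 0, 0.4],
    [0, 0, 0.4]
  ],
  "rot": [
    [0, 0, 0],
    [0, 0, 0]
  ],
  "hand": [50, 50]
}}

```text
t: 21.27
tcp_pos: [0.4413, -0.3189, 0.1598]
tool_rot: [0.995, -0.104, 0.001, 0.001]
force: [-0.3, 0.1, 2.0]
finger_gap: 0.695
```

{"fn": "drive_tool", "kwargs": {
  "linear": [
    [0, 0, 0.4],
    [0, 0, 0.4]
  ],
  "rot": [
    [0, 0, 0],
    [0, 0, 0]
  ],
  "hand": [50, 50]
}}

```text
t: 21.43
tcp_pos: [0.4414, -0.3189, 0.1597]
tool_rot: [0.995, -0.104, 0.001, 0.001]
force: [-0.8, 0.9, 3.6]
finger_gap: 0.686
```

```bash
python3 g.py
```

```text
t 21.4333 [ 0.44136423 -0.31890324  0.15973028] F [-0.76371276  0.90036418  3.60827384] tq [ 0.1164933   0.27052394 -0.01726468] gap 58.56245265825975
left tool mm (TCP to be 94 above mouth) [-0.61828252 -0.26739072 -6.27188858] rot [ 0.09174323 -0.15827486  0.06073319]
```

Contact at z≈0.160: Fz has risen by 5.5 N. The moment says the −x side touches first, so I'll tip the bowl slightly to seat it evenly.

{"fn": "drive_tool", "kwargs": {
  "linear": [
    [0.5, 0, 0],
    [0.5, 0, 0.2],
    [0, 0, 0.2]
  ],
  "rot": [
    [0.05, -0.3, 0],
    [0.05, -0.3, 0],
    [0, 0, 0]
  ],
  "hand": [50, 50, 50]
}}

```text
t: 21.68
tcp_pos: [0.4423, -0.3193, 0.1597]
tool_rot: [0.995, -0.104, -0.004, -0.0]
force: [-1.7, 0.5, 2.9]
finger_gap: 0.694
```

```bash
python3 g.py
```

```text
t 21.6833 [ 0.44233518 -0.31926091  0.15970957] F [-1.74103198  0.52031582  2.94498508] tq [-0.02308472  0.1620595  -0.0277702 ] gap 59.23610133993998
left tool mm (TCP to be 94 above mouth) [-1.71275554 -0.42433595 -6.27627899] rot [0.01622719 0.48488797 0.06606787]
```

{"fn": "drive_tool", "kwargs": {
  "linear": [
    [-0.3, 0, 0.3],
    [0, 0, 0.3],
    [0, 0, 0.3]
  ],
  "rot": [
    [0, 0, 0],
    [0, 0, 0],
    [0, 0, 0]
  ],
  "hand": [50, 50, 50]
}}

```text
t: 21.93
tcp_pos: [0.4423, -0.3193, 0.1596]
tool_rot: [0.995, -0.104, -0.004, -0.0]
force: [0.1, 1.1, 5.0]
finger_gap: 0.691
```

```bash
python3 g.py; python3 -c "
from h import *
for n in('scene','wrist','top'): cv2.imwrite(f'pics/{n}11.png',cams.snapshot(n)[:,:,::-1])"
```

```text
t 21.9333 [ 0.44229648 -0.31925042  0.15964371] F [0.0984509  1.10584943 5.04564255] tq [ 0.06276971  0.26317245 -0.05079436] gap 59.00805887511154
left tool mm (TCP to be 94 above mouth) [-1.66951843 -0.41978636 -6.3436217 ] rot [0.03793527 0.45113759 0.07007934]
```

{"fn": "drive_tool", "kwargs": {
  "linear": [
    [0.6, 0, 0],
    [0.6, 0, 0.1],
    [0, 0, 0.2]
  ],
  "rot": [
    [0, -0.4, 0],
    [0, -0.4, 0],
    [0, 0, 0]
  ],
  "hand": [50, 50, 50]
}}

```text
t: 22.33
tcp_pos: [0.4438, -0.3197, 0.1597]
tool_rot: [0.994, -0.104, -0.011, -0.001]
force: [-0.7, 0.9, 5.9]
finger_gap: 0.691
```

```bash
python3 g.py
```

```text
t 22.3333 [ 0.44380314 -0.31973471  0.15972268] F [-0.66061997  0.94461069  5.90345009] tq [ 0.12114318  0.17325714 -0.06921483] gap 59.01096780636909
left tool mm (TCP to be 94 above mouth) [-3.32981691 -0.57678113 -6.20707502] rot [0.06949282 1.24603317 0.04915826]
```

{"fn": "drive_tool", "kwargs": {
  "linear": [
    [-0.2, 0, 0.3],
    [0, 0, 0.3],
    [0, 0, 0.3]
  ],
  "rot": [
    [0, 0, 0],
    [0, 0, 0],
    [0, 0, 0]
  ],
  "hand": [50, 50, 50]
}}

```text
t: 22.58
tcp_pos: [0.4438, -0.3197, 0.1597]
tool_rot: [0.995, -0.104, -0.011, -0.0]
force: [-0.9, 1.5, 5.9]
finger_gap: 0.693
```

```bash
python3 g.py
```

```text
t 22.5833 [ 0.44384442 -0.31974389  0.15973082] F [-0.93727057  1.47018697  5.91502817] tq [ 0.15938775  0.14121878 -0.0178621 ] gap 59.18913712790564
left tool mm (TCP to be 94 above mouth) [-3.37425948 -0.57750391 -6.1967084 ] rot [0.08245898 1.270528   0.07884382]
```

The contact now sits near the axis: about 8 mm and 4 mm off, at 7.7 N. The rim is resting evenly, so I'll open slowly and withdraw straight up.

{"fn": "drive_tool", "kwargs": {
  "linear": [
    [0, 0, -0.2],
    [0, 0, 0],
    [0, 0, 0],
    [0, 0, 0],
    [0, 0, 0],
    [0, 0, 0],
    [0, 0, 0],
    [0, 0, 0]
  ],
  "rot": [
    [0, 0, 0],
    [0, 0, 0],
    [0, 0, 0],
    [0, 0, 0],
    [0, 0, 0],
    [0, 0, 0],
    [0, 0, 0],
    [0, 0, 0]
  ],
  "hand": [57, 60, 62, 66, 70, 75, 80, 85],
  "force": 25
}}

```text
t: 23.25
tcp_pos: [0.4441, -0.32, 0.1579]
tool_rot: [0.995, -0.104, -0.012, -0.001]
force: [0.3, -0.2, 0.0]
finger_gap: 0.996
```

{"fn": "drive_tool", "kwargs": {
  "linear": [
    [0, 0, 0],
    [0, 0, 0],
    [0, 0, -5],
    [0, 0, -10],
    [0, 0, -15],
    [0, 0, -20],
    [0, 0, -25],
    [0, 0, -25],
    [0, 0, -25],
    [0, 0, -10],
    [0, 0, 0],
    [0, 0, 0],
    [0, 0, 0]
  ],
  "rot": [
    [0, 0, 0],
    [0, 0, 0],
    [0, 0, 0],
    [0, 0, 0],
    [0, 0, 0],
    [0, 0, 0],
    [0, 0, 0],
    [0, 0, 0],
    [0, 0, 0],
    [0, 0, 0],
    [0, 0, 0],
    [0, 0, 0],
    [0, 0, 0]
  ],
  "hand": [85, 85, 85, 85, 85, 85, 85, 85, 85, 85, 85, 85, 85]
}}

```text
t: 24.33
tcp_pos: [0.447, -0.32, 0.3059]
tool_rot: [0.995, -0.104, -0.01, 0.0]
force: [-0.2, 0.7, 0.2]
finger_gap: 0.995
```

```bash
python3 g.py
python3 - <<'E'
from h import *
w=cams.snapshot('wrist')[:,:,::-1];cv2.imwrite('pics/w12.png',w)
print('wrist',[(d['at'],d['score'],atz('wrist',d['at'],.118)) for d in cams.spot_point('knob','wrist')[:1]])
sc=cams.snapshot('scene')[:,:,::-1];cv2.imwrite('pics/s12.png',sc)
tp=cams.snapshot('top')[:,:,::-1];cv2.imwrite('pics/t12.png',tp)
for h in(0,.072,.136): print(h,proj('wrist',[.4408,-.3185,h]))
o=np.zeros((600,800,3),np.uint8);o[:360,:480]=cv2.resize(w,(480,360),interpolation=3)
o[:,485:800]=cv2.resize(sc[140:260,410:473],(315,600),interpolation=3)
o[360:600,:480]=cv2.resize(tp[130:280,130:430],(480,240),interpolation=3);cv2.imwrite('pics/c12.png',o)
E
```

```text
t 24.3333 [ 0.44701015 -0.3199795   0.30591835] F [-0.18667789  0.68341867  0.19960766] tq [0.00185152 0.01315913 0.01773893] gap 84.96719061309895
left tool mm (TCP to be 94 above mouth) [ -3.57715735  -0.56714372 140.0170807 ] rot [0.16632051 1.14792844 0.09658385]
wrist [([295.4, 70.8], 0.71, array([ 0.55589639, -0.32812436,  0.118     ]))]
0 [316.89961281 203.81240049]
0.072 [317.09191167 221.31898883]
0.136 [317.35122515 244.92648383]
```

View pics/c12.png

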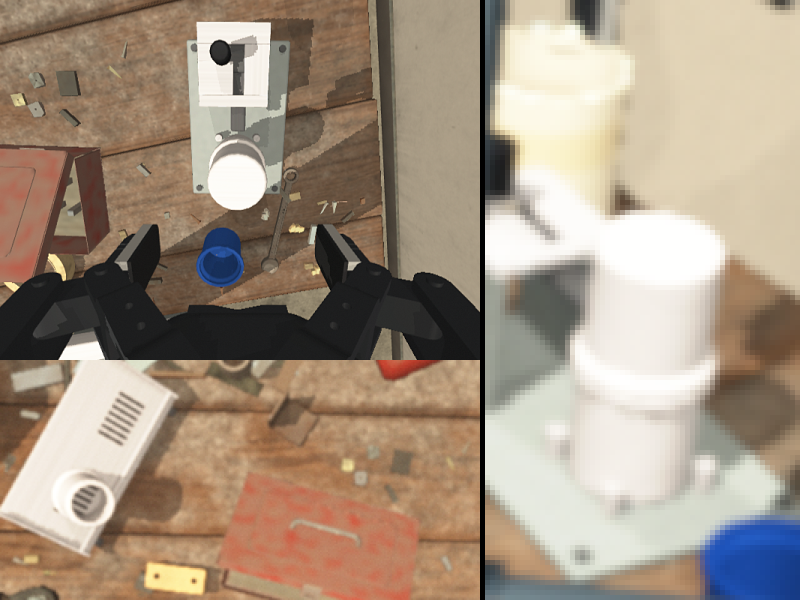

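The two bowls stand rim on rim in one straight line, with scene-crop axis centres 635, 645 and 657, evenly spaced. The knob is still in the notch, and the sleeve, block and angle have not moved. The arm is clear, so I'm handing in.

```bash
python3 -c "
from h import *
print(order.sign_off())"
```

```text
the job is handed in; nothing more can be done
None
```

The job is done and handed in at about 24.5 s. The two bowls stand rim on rim in the holder, and the keeper is held back in its notch.

- **Keeper:** I gripped the knob, drew it back about 33 mm, moved it 16 mm sideways and let go. It stayed by itself, and the last wrist picture put it about 31 mm back and 15 mm to the side.
- **Bowl:** I took the closed-ended bowl from the far place on the rack, levelled it and lowered it in small steps. The first contact was uneven, with the −x side touching first, so I tipped it about 1.4°. The contact force was then within about 9 mm of the axis at 7.7 N, and I let go slowly.
- **Last checks:**
  - The bowls' axes lie in one straight line in the scene view. The closed end of the upper bowl was 1 to 2 mm from where I expected it.
  - The sleeve, the block, the angle and the blue look-alike are where they were.
  - The arm was clear of everything.
- **What disagreed:**
  - The rim met about 6 mm lower than I had predicted from the grasp, and about 3 mm lower than the pictures suggested, so I went by the feel of the contact.
  - The tool rose about 8 mm while closing on the knob. I found no cause, and it did no harm.

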